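Refill the can tray from the swivelling tip hopper

TASK

Refill the empty grey tray with motor cans: swing the tip hopper round by its black upright handle until it clicks into place with its lip pointing at that tray (not at the screw bin), then pull the hopper over by its grab bar all the way to the stop so that all four cans slide into the tray. Guide the hopper back to its level rest, leaving it clicked in facing the tray; don't let it slam either way, and leave the other things on the bench where they are.

Things in the scene. Friction and masses are not known exactly. Their poses are not given: they have to be found in the camera images.
- swivel_base: Foot of a bench tip hopper: grey cast disc 110 mm across, fixed to the bench, with a small spring-plunger housing on one side. Origin on the bench top (z = 0) on the vertical swivel axis; this frame does not turn with the swivel. On it turn a deck and a yoke (100 mm sweep radius, up to 124 mm high) that carry the hopper.
- swivel (a joint): Angle of the yoke on its foot (rad), + anticlockwise from above, range -2.2 to 2.2. At 0 the hopper's lip points along the foot's -x and the turning handle lies along its +x; both turn with it. A spring plunger in a lobed ring clicks in every 30 degrees (multiples of 0.5236); let go, it snaps to the nearest click. About 0.75 N m (6 N at the handle) takes it over a click.
- turn_handle (a point): On the upright black round grip (24 mm diameter, z = 142 to 202 mm) that turns the swivel: point on its axis at z = 187 mm, 130 mm from the swivel axis, opposite the hopper's lip. It stands on a flat arm at z = 99 to 105 mm. The frame turns with the swivel: -x is the way the lip points (from the handle across the swivel axis), z up.
- hopper (a joint): Tilt of the hopper (rad): 0 home, floor level; 1.31 (75 degrees) tipped forward on the stop rod, where the cans slide out; lip then 89 mm above the bench, 83 mm from the swivel axis. Level pivot axis 112 mm above the bench, 55 mm from the swivel axis towards the lip. 0.45 kg, 115 mm wide; rests by itself at either end, falls from its balance point near 1.05, so guide it both ways.
- hopper_bar (a point): Middle of the hopper's grab bar: level round steel bar, 14 mm diameter, 115 mm long, parallel to the pivot, 38 mm above and 12 mm behind the rear wall's top. Home: 120 mm behind and 108 mm above the pivot (z = 220 mm, 65 mm from the swivel axis on the handle's side). At the stop: 73 mm before the pivot, z = 256 mm. Frame tilts with the hopper: -x to the lip, y along the bar.
- can_tray: Plain empty grey plastic tray, 130 (x) x 164 (y) x 60 mm, walls 3 mm, ribbed floor, fixed. Origin at the centre of its underside on the bench. It stands left or right of the hopper's foot, its centre about 184 mm from the swivel axis, 90 degrees (3 clicks, within 2 degrees) to one side of swivel angle 0.
- screw_bin: Open-front bin with screws, 100 x 141 x 60 mm, fixed, on the other side of the hopper at the same distance; no can may go there. Origin at the centre of its underside.
- can_1: Empty drawn motor can, 48 mm diameter, 34 mm tall, about 50 g, one of the three on the hopper's floor at the start. Origin at the centre of its flat open end (underside at the start)
- can_1_mid (a point): Middle of can_1, on its axis 17 mm from either end.
- can_2: Empty drawn motor can, 48 mm diameter, 34 mm tall, about 50 g, one of the three on the hopper's floor at the start. Origin at the centre of its flat open end (underside at the start)
- can_2_mid (a point): Middle of can_2, on its axis 17 mm from either end.
- can_3: Empty drawn motor can, 48 mm diameter, 34 mm tall, about 50 g, one of the three on the hopper's floor at the start. Origin at the centre of its flat open end (underside at the start)
- can_3_mid (a point): Middle of can_3, on its axis 17 mm from either end.
- can_4: Empty drawn motor can, 48 mm diameter, 34 mm tall, about 50 g, lying on top of the other three at the start. Origin at the centre of its flat open end (underside at the start)
- can_4_mid (a point): Middle of can_4, on its axis 17 mm from either end.
- label_roll: Bystander: white label roll, 69 mm across, 34 mm high, on the bench beyond one container.
- ring_gauge: Bystander: steel ring gauge, 70 mm across, 16 mm high, on the bench beyond the other container.
- drive_unit_out_1: Bystander: drive unit, white and black, 56 x 52 x 64 mm, on the bench to the left.
- marker: Bystander: marker pen 135 mm long lying at the far right of the hopper.
Not all that is in view belongs to the job. Leave any orange look-alike of the can_1 alone.

How it is judged (in metres and radians):
On the way, in this order (a step that is already met when the one before it is completed fails the run):
1. the swivel is clicked in with the hopper's lip pointing at the tray, the hopper still level (y of can_tray in the frame of turn_handle between -0.016 and 0.016 m and x of can_tray in the frame of turn_handle below -0.2 m and value of joint hopper below 0.15 rad), for 0.3 s.
2. facing the tray, the hopper is tipped forward to its stop (y of can_tray in the frame of turn_handle between -0.016 and 0.016 m and x of can_tray in the frame of turn_handle below -0.2 m and value of joint hopper above 1.25 rad), for 0.3 s.
At the end, for the whole second after the job is handed in: All four cans lie at rest in the tray (their middles within its outline and less than 95 mm above the bench, slower than 0.05 m/s), the hopper is back at its level rest (tilt under 0.06 rad) and the swivel still points its lip at the tray (tray centre within 16 mm of the lip's line) (x of can_1_mid in the frame of can_tray between -0.065 and 0.065 m and y of can_1_mid in the frame of can_tray between -0.082 and 0.082 m and z of each of can_1_mid, can_2_mid, can_3_mid, can_4_mid in the frame of can_tray below 0.095 m and linear speed of each of can_1, can_2, can_3, can_4 below 0.05 m/s and x of can_2_mid in the frame of can_tray between -0.065 and 0.065 m and y of can_2_mid in the frame of can_tray between -0.082 and 0.082 m and x of can_3_mid in the frame of can_tray between -0.065 and 0.065 m and y of can_3_mid in the frame of can_tray between -0.082 and 0.082 m and x of can_4_mid in the frame of can_tray between -0.065 and 0.065 m and y of can_4_mid in the frame of can_tray between -0.082 and 0.082 m and y of can_tray in the frame of turn_handle between -0.016 and 0.016 m and x of can_tray in the frame of turn_handle below -0.2 m and value of joint hopper below 0.06 rad); the robot touches nothing.
It fails at once if the hopper is let go so that it slams over or back (faster than 3.5 rad/s) (velocity of joint hopper above 3.5 rad/s or velocity of joint hopper below -3.5 rad/s).
It fails at once if a bystander is pushed more than 30 mm (distance of any of label_roll, ring_gauge, drive_unit_out_1, marker from where it was at the start of the episode above 0.03 m).
It also fails if it takes over 64 s, if anything falls off the work surface, if the arm or the gripper's body presses on something with over 40 N, if the wrist force passes 120 N, or if a joint passes its speed limit or range.

ROBOT

A 6-joint arm with a two-finger parallel gripper is mounted at the origin on a cart in front of the work surface, level with it; the furniture and walls round the work are solid. World frame = base frame: x ahead of the robot, y to its left, z up, the work surface at z = 0. Lengths are in m, angles in degrees, forces in N, time in s.
With the tool pointing down it reaches from about 0.3 to 0.75 m from the base axis. Payload 8.5 kg.
Tool frame: the origin (TCP) lies at the very end of the fingers, on their centre line; the grasp point (between the pads) lies 19 mm behind it; z points along the fingers, y is the line along which they close (so a half turn about z gives the same grasp; the last joint's range is limited). The gripper opens to 85 mm and grips with 20 to 120 N. Pads are 22 mm wide; open, the fingers measure 114 mm over their backs; the gripper's body (76 mm by 85 mm) begins 54 mm behind the grasp point. The pads swing forward as they close: fully open they stand 13 mm farther back than shut.
Start: joints at [61.003, 21.807, 74.336, -0, 83.858, -12.336], TCP at [0.158, 0.527, 0.208] pointing down, gripper open.
Joint ranges: [-178.18, 178.18], [-50.72, 133.34], [12.68, 142.11], [-81.47, 261.47], [9.98, 163.14], [-165.26, 165.26]. Speed limits (degrees/s): [136.94, 136.94, 180, 180, 180, 180].

INTERFACE

Orientations are given as a 3x3 rotation matrix whose columns are the frame's x, y, z axes.
In Python, from rig import env gives the robot as it stands.
- The arm moves only by the tool move_arm, never from a script. Its argument "plan" is a list of rows, each a list of 7 numbers: the turn, a rotation vector about the tool's x, y, z in degrees, then the shift along the tool's x, y, z in cm, then the gripper command: -1 is shut, 1 is fully open, values between are in proportion. In form: [[ax, ay, az, tx, ty, tz, jaw], ...]. A call has 1 to 5 rows; each row is the pose to reach, as a shift and turn from the pose commanded when the call began, along the tool's axes at that moment; what a row does not reach only later rows make up. A row lasts 1/10 s, in which the tool goes at most 50 mm and 8.59 degrees, less where a joint would pass 70% of its speed; a pose out of reach is approached as far as the arm can. A call with a gripper value outside its range is refused whole. The fingers move at their own pace and stop on an object; "squeeze" is the grip in N (left out, the last holds). Time passes only in rows, so rows that repeat a pose let the fingers close. It gives the time, the measured TCP pose, the force, the opening and the grip force at its end, in the units of the state.
- env.observe(): the state, without advancing time (a new reading comes with each control period).
- env.get_image(name): name is "side" or "top"; returns a dict with "color" (384x512x3 uint8, red, green, blue), "fov_y" (degrees; the focal length in pixels is half the picture's height over the tangent of half this angle, whatever the lens; pixels are square), "cx", "cy" (the principal point, pixels), "distortion" ([k1, k2, p1, p2, k3] as OpenCV has them; the pictures are not rectified), "R" (3x3) and "t" (3): a world point X has camera coordinates R X + t. Camera axes: x right, y down, z forward; pixel columns grow to the right and rows downward; lengths in m; the calibration is good to about 2 mm. A picture is of the moment at which its call begins. There is no depth.
- env.close_job(): hands the job in; it is judged then, once.
Trained networks look in a picture, given as the dict that the camera call returned (one of the last four; its "shot" number tells which), for a name from the list of things; names that differ only in an ending like _2 or _b are one class to them, and where a whole thing is asked for, a point or a joint stands for the part that bears it (a point fixed in the world has none). Each returns a list of dicts, best first, with "conf" (0 to 1); they miss things now and then, are a little off and sometimes report something else, mostly with a low value. They report only what shows in the picture. A call takes as long as a camera call. They do not tell look-alikes from the thing itself.
- env.outline_of(target, picture): "mask" (384x512 bool, what is visible of it) and "bbox" ([centre column, centre row, width, height] in pixels, round what is visible of it).
- env.tip_of(target, picture): "pixel" ([column, row] in pixels: a listed point, or the origin of a listed thing).
The state is a dict: "time_s": time; "q": joint angles; "qvel": joint speeds; "joint_efforts": joint torques, N m; "position": TCP position; "tool_rot": TCP orientation; "ft_force": force on the tool from outside, world axes, zero at the start; "wrist_torque": the same for the moment, N m; "grip_width": finger opening in m; "gripper_force": force on a finger pad.
Only numpy, scipy, OpenCV 4.12 (cv2) and the standard library are available. Lean on these libraries where they do the work, as an engineer would, in place of code of your own. Each camera call takes 0.05 s, during which the arm holds its last target. There are 200 camera calls.

## Working session

There is one attempt and no reset: what is moved stays moved. The work goes in short steps, Python scripts to look and compute and a tool call to move; the robot and the scene stay as the last step left them, time stands still between calls to the robot, and variables do not carry over. Pictures are saved under pics/ and viewed, at most 10 in all, crops included, and the job is handed in when it is done.

Besides the shell and the picture viewer there is one more tool, called after "Request:" as name([rows], argument=value, ...), one row to a line, values as JSON. move_arm: Moves the arm, as the interface text tells. Its arguments: {"type":"object","properties":{"plan":{"type":"array"},"squeeze":{"type":"number"}},"required":["plan"]}

```bash
mkdir -p pics; cat > h.py <<'E'
import numpy as np, cv2
from rig import env
def K(p):
    f=192/np.tan(np.radians(p["fov_y"])/2)
    return np.array([[f,0,p["cx"]],[0,f,p["cy"]],[0,0,1.]])
def ray(p,px):
    u=cv2.undistortPoints(np.array([[px]],float),K(p),np.array(p["distortion"],float)).ravel()
    R=np.array(p["R"]);return -R.T@np.array(p["t"]),R.T@np.array([u[0],u[1],1])
def onz(p,px,z):
    c,d=ray(p,px);return c+d*(z-c[2])/d[2]
def tri(ps,pxs):
    A=0;b=0
    for p,x in zip(ps,pxs):
        c,d=ray(p,x);d=d/np.linalg.norm(d);P=np.eye(3)-np.outer(d,d);A=A+P;b=b+P@c
    return np.linalg.solve(A,b)
def proj(p,X):
    return cv2.projectPoints(np.array([X],float),cv2.Rodrigues(np.array(p["R"]))[0],np.array(p["t"],float),K(p),np.array(p["distortion"],float))[0].ravel()
def save(n,img): cv2.imwrite("pics/"+n,img[:,:,::-1])
E
python3 - <<'E'
from h import *
a=env.get_image("side");b=env.get_image("top")
save("side0.png",a["color"]);save("top0.png",b["color"])
for n in ["swivel_base","turn_handle","hopper_bar","can_tray","screw_bin","label_roll","ring_gauge","can_4"]:
    r=[env.tip_of(n,p)[:3] for p in (a,b)]
    print(n,[[(np.round(q["pixel"]),round(q["conf"],2)) for q in x] for x in r])
    if r[0] and r[1]: print("  tri",tri([a,b],[r[0][0]["pixel"],r[1][0]["pixel"]]).round(3))
    z={"turn_handle":.187,"hopper_bar":.22}.get(n,0)
    for p,x in zip((a,b),r):
        if x: print("   z",onz(p,x[0]["pixel"],z).round(3))
o=env.observe();print(o["time_s"],o["tool_rot"])
E
```

```text
swivel_base [[(array([292., 247.]), 0.67), (array([288., 231.]), 0.56)], [(array([247., 226.]), 0.74)]]
  tri [0.435 0.    0.007]
   z [ 0.444 -0.004  0.   ]
   z [ 0.429 -0.002  0.   ]
turn_handle [[(array([277., 189.]), 0.59)], [(array([268., 185.]), 0.73)]]
  tri [ 0.542 -0.065  0.179]
   z [ 0.536 -0.057  0.187]
   z [ 0.541 -0.065  0.187]
hopper_bar [[(array([287., 194.]), 0.59), (array([306., 230.]), 0.25)], [(array([254., 204.]), 0.58)]]
  tri [ 0.479 -0.024  0.215]
   z [ 0.479 -0.018  0.22 ]
   z [ 0.476 -0.024  0.22 ]
can_tray [[(array([272., 290.]), 0.73), (array([295., 228.]), 0.66)], [(array([190., 226.]), 0.88), (array([235., 223.]), 0.31), (array([341., 232.]), 0.21)]]
  tri [0.42  0.201 0.007]
   z [0.419 0.195 0.   ]
   z [0.424 0.203 0.   ]
screw_bin [[(array([316., 218.]), 0.83), (array([307., 226.]), 0.24)], [(array([297., 227.]), 0.94), (array([243., 225.]), 0.18)]]
  tri [ 0.426 -0.179  0.001]
   z [ 0.427 -0.18   0.   ]
   z [ 0.427 -0.179  0.   ]
label_roll [[(array([241., 326.]), 0.82), (array([314., 219.]), 0.7)], [(array([147., 218.]), 0.7)]]
  tri [ 0.446  0.353 -0.   ]
   z [0.441 0.352 0.   ]
   z [0.451 0.355 0.   ]
ring_gauge [[(array([334., 198.]), 0.53)], [(array([339., 232.]), 0.48)]]
  tri [ 0.412 -0.327 -0.003]
   z [ 0.411 -0.323  0.   ]
   z [ 0.412 -0.326  0.   ]
can_4 [[(array([226., 360.]), 0.77), (array([308., 231.]), 0.65), (array([315., 221.]), 0.63)], [(array([241., 220.]), 0.77), (array([114., 222.]), 0.59), (array([253., 222.]), 0.52)]]
  tri [ 0.597  0.084 -0.782]
   z [0.421 0.464 0.   ]
   z [0.447 0.02  0.   ]
0.9 [[-9.58007773e-01  2.86742230e-01  9.45677829e-06]
 [ 2.86742229e-01  9.58007773e-01 -3.03108823e-05]
 [-1.77510771e-05 -2.63264032e-05 -9.99999999e-01]]
```

View pics/side0.png

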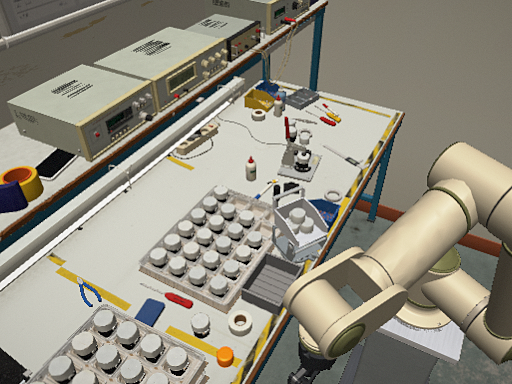

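View pics/top0.png

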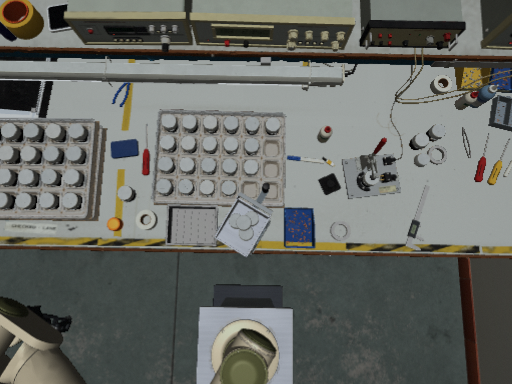

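Side view: the empty grey tray at (272,282) lies left of the hopper (300,225) and the screw bin lies beyond it. Top view: tray (192,226), hopper (243,225), black handle (265,188), blue screw bin (299,227). The cans in the hopper at (241,222) are the grey ones. The orange look-alike at (115,224) and the loose can at (126,193) are left alone. The tray is on +y, so the handle has to turn clockwise from about -30° to about -90°.

```bash
cat >> h.py <<'E'
from scipy.spatial.transform import Rotation as Rn
def down(ang,tilt=0):
    """tool down, y axis at world angle ang (deg); then tilted about world x by tilt deg"""
    a=np.radians(ang);y=np.array([np.cos(a),np.sin(a),0]);z=np.array([0,0,-1.])
    return Rn.from_rotvec([tilt,0,0],degrees=True).as_matrix()@np.c_[np.cross(y,z),y,z]
def rel(tg,o=None):
    o=o or env.observe();R=np.array(o["tool_rot"]);p=np.array(o["position"])
    for P,T in tg:
        print(list((Rn.from_matrix(R.T@T).as_rotvec(degrees=True)).round(1))+list((100*R.T@(np.array(P)-p)).round(2)))
E
python3 - <<'E'
from h import *
o=env.observe();print(o["position"])
D=np.array(o["tool_rot"])
rel([([.158,.527,.33],D),([.30,.33,.33],down(65)),([.541,-.063,.33],down(60))])
b=env.get_image("top")
for n in ["can_tray","screw_bin","swivel_base","turn_handle","hopper_bar"]:
    for r in env.outline_of(n,b)[:1]:
        (c,s,a)=cv2.minAreaRect(np.argwhere(r["mask"])[:,::-1].astype(np.float32));print(n,c,s,a,r["conf"],onz(b,c,.06).round(3))
E
```

```text
[0.15770777 0.52687546 0.20771161]
[np.float64(0.0), np.float64(0.0), np.float64(0.0), np.float64(-0.02), np.float64(0.02), np.float64(-12.23)]
[np.float64(-0.0), np.float64(0.0), np.float64(8.3), np.float64(-19.28), np.float64(-14.78), np.float64(-12.23)]
[np.float64(-0.0), np.float64(0.0), np.float64(13.3), np.float64(-53.63), np.float64(-45.52), np.float64(-12.23)]
can_tray (191.28628540039062, 224.97959899902344) (51.521827697753906, 41.354549407958984) 1.6365771293640137 0.62 [0.423 0.187 0.06 ]
screw_bin (299.0, 227.0) (40.0, 30.0) 90.0 0.61 [ 0.423 -0.177  0.06 ]
swivel_base (249.70587158203125, 215.82351684570312) (42.531646728515625, 74.08738708496094) 30.963756561279297 0.59 [ 0.458 -0.01   0.06 ]
turn_handle (250.0966033935547, 215.61459350585938) (43.56477737426758, 74.9939956665039) 31.429563522338867 0.95 [ 0.459 -0.011  0.06 ]
hopper_bar (243.32424926757812, 224.13372802734375) (40.60103225708008, 54.78239440917969) 29.538782119750977 0.96 [0.429 0.011 0.06 ]
```

Request:
move_arm([
  [0,0,0,0,0,-5,1],
  [0,0,0,0,0,-10,1],
  [0,0,3,-4,-3,-12.2,1],
  [0,0,6,-8,-6,-12.2,1],
  [0,0,8,-12,-9,-12.2,1],
])

```text
time_s: 1.7
position: [0.2449, 0.4085, 0.3305]
tool_rot: [[-0.909, 0.418, 0.001], [0.418, 0.909, 0.001], [-0.001, 0.002, -1.0]]
ft_force: [1.1, -0.4, 0.2]
grip_width: 0.0852
gripper_force: 0.0
```

```bash
python3 - <<'E'
from h import *
o=env.observe();print(o["position"],o["q"])
rel([([.539,-.062,.33],down(60))])
E
```

```text
[0.2449199  0.40849631 0.33045142] [ 4.47766695e+01  1.05581356e+01  7.03946234e+01 -7.00456375e-03
  9.89384284e+01 -2.05279885e+01]
[np.float64(0.1), np.float64(0.0), np.float64(5.3), np.float64(-46.38), np.float64(-30.46), np.float64(0.03)]
```

Request:
move_arm([
  [0,0,1,-4,-2.6,0,1],
  [0,0,2,-8,-5.2,0,1],
  [0,0,3,-12,-7.9,0,1],
  [0,0,4,-16,-10.5,0,1],
  [0,0,5.3,-20,-13.1,0,1],
])

```text
time_s: 2.2
position: [0.372, 0.2054, 0.33]
tool_rot: [[-0.866, 0.5, 0.001], [0.5, 0.866, 0.0], [-0.001, 0.001, -1.0]]
ft_force: [0.5, 0.9, 0.8]
grip_width: 0.0856
gripper_force: 0.0
```

Request:
move_arm([
  [0,0,0,-4,-2.6,0,1],
  [0,0,0,-8,-5.2,0,1],
  [0,0,0,-12,-7.9,0,1],
  [0,0,0,-16,-10.5,0,1],
  [0,0,0,-20,-13.1,0,1],
])

```text
time_s: 2.7
position: [0.4797, -0.0082, 0.3299]
tool_rot: [[-0.866, 0.5, 0.0], [0.5, 0.866, -0.0], [-0.0, 0.0, -1.0]]
ft_force: [0.8, 0.7, 0.8]
grip_width: 0.0853
gripper_force: 0.0
```

```bash
python3 - <<'E'
from h import *
a=env.get_image("side");b=env.get_image("top")
for n in ["turn_handle","hopper_bar"]:
    r=[env.tip_of(n,p)[:1] for p in (a,b)]
    print(n,[[(np.round(q["pixel"]),round(q["conf"],2)) for q in x] for x in r])
    if r[0] and r[1]: print("  tri",tri([a,b],[r[0][0]["pixel"],r[1][0]["pixel"]]).round(3))
    z={"turn_handle":.187,"hopper_bar":.22}.get(n,0)
    for p,x in zip((a,b),r):
        if x: print("   z",onz(p,x[0]["pixel"],z).round(3))
o=env.observe();print(o["position"])
rel([([.539,-.062,.33],down(60))])
u,v=proj(a,[.47,-.03,.2]).astype(int)
save("s1.png",cv2.resize(a["color"][v-70:v+80,u-100:u+100],None,fx=4,fy=4,interpolation=3))
E
```

```text
turn_handle [[(array([277., 190.]), 0.64)], []]
   z [ 0.533 -0.052  0.187]
hopper_bar [[(array([287., 192.]), 0.91)], [(array([253., 207.]), 0.7)]]
  tri [ 0.473 -0.018  0.226]
   z [ 0.482 -0.024  0.22 ]
   z [ 0.468 -0.02   0.22 ]
[ 0.47887375 -0.00536275  0.32992437]
[np.float64(0.0), np.float64(0.0), np.float64(0.1), np.float64(-8.04), np.float64(-1.91), np.float64(-0.01)]
```

Request:
move_arm([
  [0,0,0,-4,-1,0,1],
  [0,0,0,-7.9,-1.9,0,1],
  [0,0,0,-7.9,-1.9,3,1],
  [0,0,0,-7.9,-1.9,7,1],
  [0,0,0,-7.9,-1.9,9,1],
])

```text
time_s: 3.5
position: [0.537, -0.0604, 0.2371]
tool_rot: [[-0.867, 0.498, -0.003], [0.498, 0.867, 0.001], [0.004, -0.001, -1.0]]
ft_force: [0.5, 0.7, -0.9]
grip_width: 0.0858
gripper_force: 0.0
```

```bash
python3 - <<'E'
from h import *
a=env.get_image("side");o=env.observe();print(o["position"])
rel([([.538,-.060,.168],down(60))])
u,v=proj(a,[.47,-.03,.2]).astype(int)
save("s1.png",cv2.resize(a["color"][v-70:v+80,u-100:u+100],None,fx=4,fy=4,interpolation=cv2.INTER_CUBIC))
E
```

```text
[ 0.53628545 -0.06007984  0.23503404]
[np.float64(-0.1), np.float64(-0.4), np.float64(0.2), np.float64(-0.19), np.float64(0.1), np.float64(6.7)]
```

View pics/s1.png

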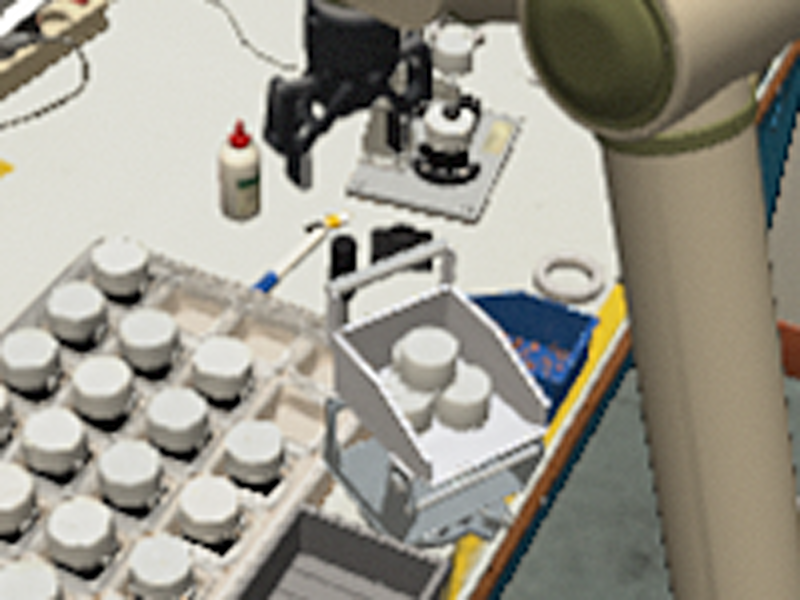

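The crop shows the four grey cans in the hopper, the black handle at (345,262) behind the bar, and the open fingers above it, one at (298,180) and one at (400,140).

Request:
move_arm([
  [0,-0.4,0,-0.2,0.1,3,1],
  [0,-0.4,0,-0.2,0.1,5.5,1],
  [0,-0.4,0,-0.2,0.1,6.7,1],
  [0,-0.4,0,-0.2,0.1,6.7,0],
  [0,-0.4,0,-0.2,0.1,6.7,-0.3],
], squeeze=30)

```text
time_s: 4.05
position: [0.5409, -0.0616, 0.1742]
tool_rot: [[-0.867, 0.498, 0.008], [0.498, 0.867, -0.004], [-0.009, 0.0, -1.0]]
ft_force: [1.0, 0.0, 0.7]
grip_width: 0.0589
gripper_force: 0.0
```

Request:
move_arm([
  [0,0,0,0,0,0,-0.6],
  [0,0,0,0,0,0,-1],
  [0,0,0,0,0,0,-1],
  [0,0,0,0,0,0,-1],
  [0,0,0,0,0,0,-1],
], squeeze=30)

```text
time_s: 4.55
position: [0.5418, -0.0609, 0.1743]
tool_rot: [[-0.867, 0.499, 0.011], [0.499, 0.867, -0.002], [-0.01, 0.004, -1.0]]
ft_force: [3.5, 8.3, 5.9]
grip_width: 0.0214
gripper_force: 29.1
```

Request:
move_arm([
  [0,0,4,0.03,-0.91,0,-1],
  [0,0,8,0.13,-1.81,0,-1],
  [0,0,12,0.28,-2.7,0,-1],
  [0,0,16,0.5,-3.58,0,-1],
  [0,0,20,0.78,-4.45,0,-1],
])

```text
time_s: 5.05
position: [0.5113, -0.0968, 0.1741]
tool_rot: [[-0.641, 0.767, 0.007], [0.767, 0.641, -0.003], [-0.007, 0.003, -1.0]]
ft_force: [-4.3, 3.0, 9.9]
grip_width: 0.0209
gripper_force: 30.0
```

Request:
move_arm([
  [0,0,4,0.03,-0.91,0,-1],
  [0,0,8,0.13,-1.81,0,-1],
  [0,0,12,0.28,-2.7,0,-1],
  [0,0,16,0.5,-3.58,0,-1],
  [0,0,20,0.78,-4.45,0,-1],
])

```text
time_s: 5.55
position: [0.4729, -0.1191, 0.1742]
tool_rot: [[-0.341, 0.94, 0.009], [0.94, 0.341, -0.003], [-0.006, 0.008, -1.0]]
ft_force: [-0.1, 5.3, 10.1]
grip_width: 0.0213
gripper_force: 30.3
```

```bash
python3 - <<'E'
from h import *
a=env.get_image("side");b=env.get_image("top")
for n in ["hopper_bar","turn_handle"]:
    r=[env.tip_of(n,p)[:1] for p in (a,b)]
    if r[0] and r[1]: print(n,"  tri",tri([a,b],[r[0][0]["pixel"],r[1][0]["pixel"]]).round(3))
o=env.observe();print(o["position"],o["q"],o["ft_force"])
u,v=proj(a,[.47,-.03,.2]).astype(int)
save("s2.png",cv2.resize(a["color"][v-70:v+80,u-100:u+100],None,fx=4,fy=4,interpolation=cv2.INTER_CUBIC))
E
```

```text
hopper_bar   tri [ 0.444 -0.055  0.217]
turn_handle   tri [ 0.483 -0.129  0.165]
[ 0.47284661 -0.11915121  0.1741351 ] [-2.81187842e+01  1.70257693e+01  8.76360030e+01  5.59772396e-02
  7.48034533e+01 -4.82036104e+01] [-2.62402708  3.59967641  9.01278809]
```

View pics/s2.png

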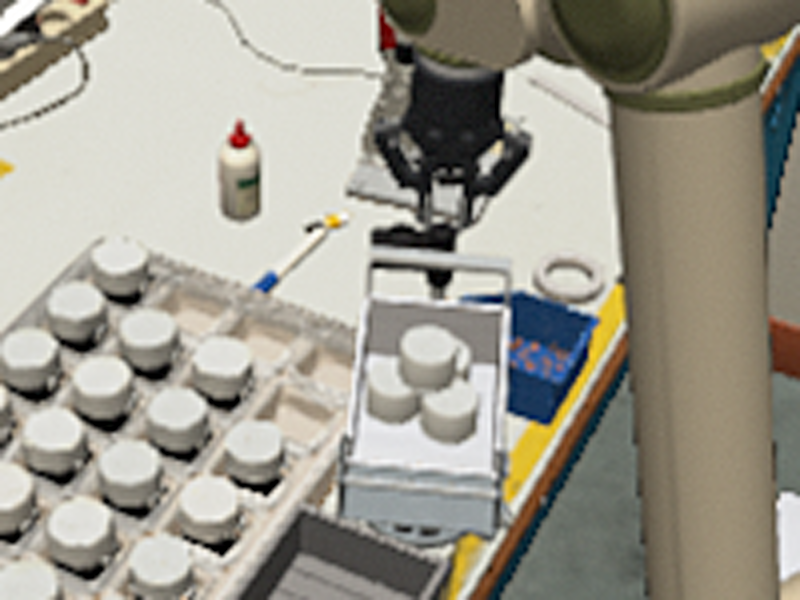

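The crop shows the handle gripped under the gripper at (440,230). The hopper has turned with it, and the four cans are still inside. About 20° remain.

Request:
move_arm([
  [0,0,4,0.03,-0.91,0,-1],
  [0,0,8,0.13,-1.81,0,-1],
  [0,0,12,0.28,-2.7,0,-1],
  [0,0,16,0.5,-3.58,0,-1],
  [0,0,20,0.78,-4.45,0,-1],
])

```text
time_s: 6.35
position: [0.4278, -0.128, 0.1741]
tool_rot: [[0.001, 1.0, 0.008], [1.0, -0.001, -0.006], [-0.006, 0.008, -1.0]]
ft_force: [-4.5, 0.1, 13.4]
grip_width: 0.0214
gripper_force: 30.6
```

Request:
move_arm([
  [0,0,0,0,0,0,-1],
  [0,0,0,0,0,0,-0.2],
  [0,0,0,0,0,0,0.4],
  [0,0,0,0,0,0,1],
  [0,0,0,0,0,0,1],
])

```text
time_s: 6.85
position: [0.428, -0.1274, 0.1722]
tool_rot: [[-0.001, 1.0, 0.006], [1.0, 0.001, -0.003], [-0.003, 0.006, -1.0]]
ft_force: [-0.5, -0.5, -1.0]
grip_width: 0.0759
gripper_force: 0.0
```

```bash
python3 - <<'E'
from h import *
a=env.get_image("side");b=env.get_image("top")
for n in ["hopper_bar","turn_handle","can_tray"]:
    r=[env.tip_of(n,p)[:1] for p in (a,b)]
    if r[0] and r[1]: print(n,"  tri",tri([a,b],[r[0][0]["pixel"],r[1][0]["pixel"]]).round(3))
for n in ["can_tray","hopper_bar"]:
  for r in env.outline_of(n,b)[:1]:
    print(n,cv2.minAreaRect(np.argwhere(r["mask"])[:,::-1].astype(np.float32)))
o=env.observe();print(o["position"],o["ft_force"],o["grip_width"])
u,v=proj(b,[.43,.03,.2]).astype(int)
save("t2.png",cv2.resize(b["color"][v-60:v+60,u-80:u+80],None,fx=5,fy=5,interpolation=cv2.INTER_CUBIC))
E
```

```text
hopper_bar   tri [ 0.637  0.03  -0.594]
turn_handle   tri [ 0.434 -0.129  0.169]
can_tray   tri [ 0.428  0.193 -0.006]
can_tray ((191.4155731201172, 224.7083282470703), (50.692970275878906, 40.64381790161133), 1.5074357986450195)
[ 0.42787956 -0.12745971  0.17224552] [ 0.70993125 -0.40782073  0.6497477 ] 0.08551295842668914
```

View pics/t2.png

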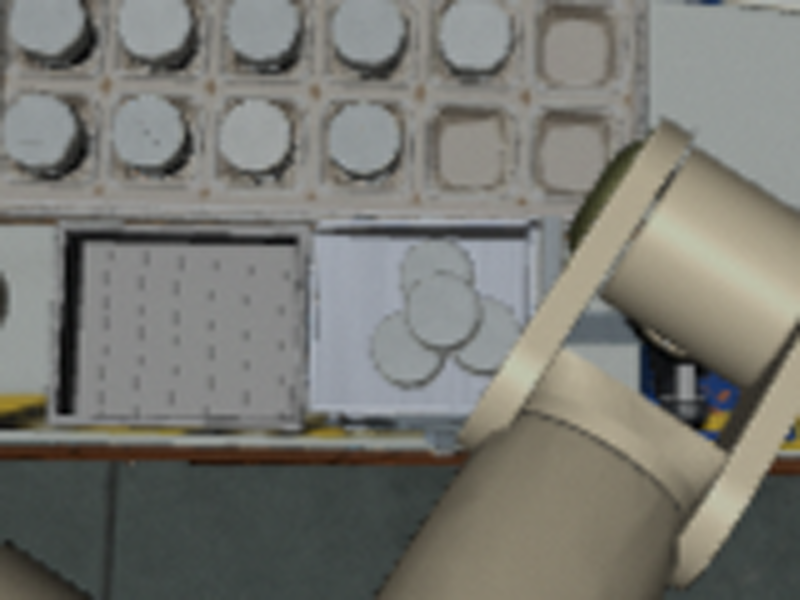

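The crop shows the hopper squared up to the tray, with lip and tray edges parallel around (310,320). The handle is released. Next I lift off and go above the bar.

Request:
move_arm([
  [0,0,0,0,0,-4,1],
  [0,0,0,0,0,-8,1],
  [0,0,0,0,0,-12,1],
  [0,0,8,0,0,-14,1],
  [0,0,16,0,0,-14,1],
])

```text
time_s: 7.85
position: [0.4278, -0.1274, 0.3152]
tool_rot: [[0.28, 0.96, 0.011], [0.96, -0.28, -0.007], [-0.003, 0.013, -1.0]]
ft_force: [0.7, -0.5, -0.5]
grip_width: 0.0854
gripper_force: 0.0
```

Request:
move_arm([
  [0,0,8,1,0,0,1],
  [0,0,16,2,0,0,1],
  [0,0,24,3,0,0,1],
  [0,0,32,4,0,0,1],
  [0,0,40,5,0,0,1],
])

```text
time_s: 8.35
position: [0.4408, -0.0785, 0.3122]
tool_rot: [[0.832, 0.555, 0.006], [0.555, -0.832, -0.003], [0.003, 0.006, -1.0]]
ft_force: [-0.5, -0.1, -0.4]
grip_width: 0.0854
gripper_force: 0.0
```

Request:
move_arm([
  [0,0,8,0,0,0,1],
  [0,0,16,0,0,0,1],
  [0,0,24,0,0,0,1],
  [0,0,32,0,0,0,1],
  [0,0,34,0,0,0,1],
])

```text
time_s: 8.85
position: [0.4407, -0.0789, 0.3121]
tool_rot: [[1.0, -0.004, 0.006], [-0.004, -1.0, -0.003], [0.006, 0.003, -1.0]]
ft_force: [-0.6, 0.0, -0.0]
grip_width: 0.0854
gripper_force: 0.0
```

```bash
python3 - <<'E'
from h import *
a=env.get_image("side");b=env.get_image("top")
for n in ["hopper_bar","turn_handle"]:
    r=[env.tip_of(n,p)[:1] for p in (a,b)];print(r)
    if r[0] and r[1]: print(n,"  tri",tri([a,b],[r[0][0]["pixel"],r[1][0]["pixel"]]).round(3))
    if n=="hopper_bar":
      for p,x in zip((a,b),r):
        if x: print(onz(p,x[0]["pixel"],.22))
o=env.observe();print(o["position"],o["q"],o["grip_width"])
rel([([.427,-.061,.201],down(-90)),([.427,.132,.237],down(-90,-40))])
u,v=proj(a,[.43,-.03,.22]).astype(int)
save("s3.png",cv2.resize(a["color"][v-75:v+75,u-100:u+100],None,fx=4,fy=4,interpolation=cv2.INTER_CUBIC))
E
```

```text
[[{'pixel': [308.6, 191.6], 'conf': 0.86}], [{'pixel': [262.9, 225.3], 'conf': 0.91}]]
hopper_bar   tri [ 0.416 -0.049  0.23 ]
[ 0.42264502 -0.06017049  0.22      ]
[ 0.41428132 -0.05031007  0.22      ]
[[{'pixel': [314.9, 189.3], 'conf': 0.88}], [{'pixel': [289.9, 221.5], 'conf': 0.66}]]
turn_handle   tri [ 0.43  -0.135  0.172]
[ 0.44079192 -0.07890194  0.31216247] [-2.53387900e+01  7.61796648e+00  7.69300373e+01 -3.38398169e-02
  9.50542804e+01  6.45682182e+01] 0.08550730454725795
[np.float64(0.2), np.float64(-0.3), np.float64(0.1), np.float64(-1.44), np.float64(-1.83), np.float64(11.1)]
[np.float64(-39.8), np.float64(-0.4), np.float64(-0.0), np.float64(-1.39), np.float64(-21.12), np.float64(7.43)]
```

View pics/s3.png

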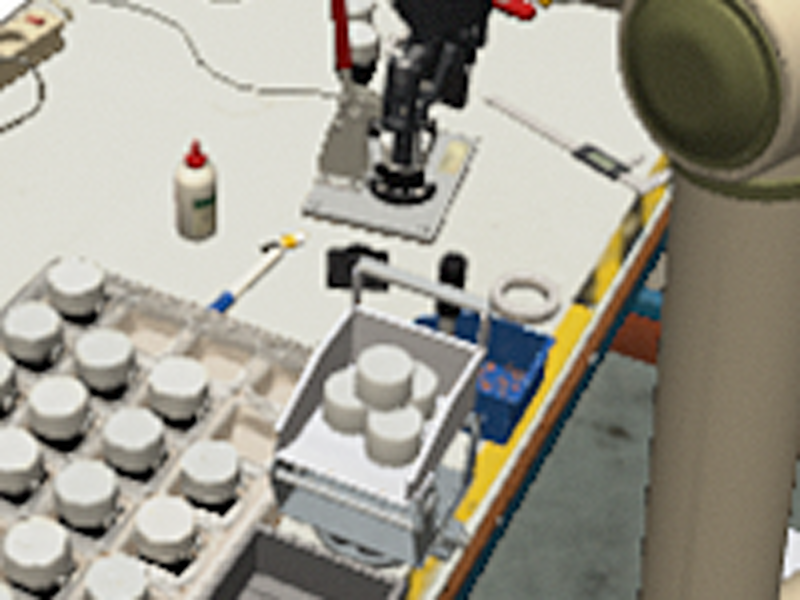

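The crop shows the hopper facing the tray, the bar from (365,270) to (490,305), the handle at (452,280) and the gripper above. I go down onto the bar.

Request:
move_arm([
  [0,0,0,-1.5,-1.8,2,1],
  [0,0,0,-1.5,-1.8,5,1],
  [0,0,0,-1.5,-1.8,8,1],
  [0,0,0,-1.5,-1.8,11,1],
  [0,0,0,-1.5,-1.8,11,0.4],
])

```text
time_s: 9.65
position: [0.4248, -0.0606, 0.1994]
tool_rot: [[1.0, 0.001, -0.0], [0.001, -1.0, -0.001], [-0.0, 0.001, -1.0]]
ft_force: [0.1, -0.6, 0.0]
grip_width: 0.0732
gripper_force: 0.0
```

Request:
move_arm([
  [0,0,0,0,0,0,0],
  [0,0,0,0,0,0,-0.4],
  [0,0,0,0,0,0,-0.8],
  [0,0,0,0,0,0,-1],
  [0,0,0,0,0,0,-1],
], squeeze=30)

```text
time_s: 10.15
position: [0.427, -0.0605, 0.2033]
tool_rot: [[1.0, 0.001, 0.009], [0.001, -1.0, -0.002], [0.009, 0.002, -1.0]]
ft_force: [0.3, 2.9, 4.4]
grip_width: 0.0001
gripper_force: 2.1
```

Request:
move_arm([
  [0,0,0,0,0,0,-1],
  [0,0,0,0,0,0,-1],
  [0,0,0,0,0,0,-1],
], squeeze=30)

```text
time_s: 10.45
position: [0.427, -0.0606, 0.2032]
tool_rot: [[1.0, 0.001, 0.009], [0.001, -1.0, -0.003], [0.009, 0.003, -1.0]]
ft_force: [-0.3, 5.4, 7.4]
grip_width: -0.0
gripper_force: 3.6
```

```bash
python3 - <<'E'
from h import *
b=env.get_image("top");a=env.get_image("side")
o=env.observe();print({k:np.round(o[k],3) for k in ["position","q","ft_force","wrist_torque","grip_width","gripper_force"]})
# tool poses for hopper tilt th, tool tilt 0.53*th; grasp point on bar, deltas in tool frame of the start
R0=down(-90)
g=lambda th:np.array([0,-120*np.cos(th)+108*np.sin(th),120*np.sin(th)+108*np.cos(th)])
def tcp(d):
    T=down(-90,-.53*d); return g(np.radians(d))+19*T[:,2],T
p0,_=tcp(0)
for d in range(5,80,5):
    p,T=tcp(d);print(d,(-.53*d),np.round(R0.T@(p-p0)/10,2))
u,v=proj(a,[.43,-.03,.22]).astype(int)
save("s4.png",cv2.resize(a["color"][v-75:v+75,u-100:u+100],None,fx=4,fy=4,interpolation=cv2.INTER_CUBIC))
E
```

```text
{'position': array([ 0.427, -0.061,  0.203]), 'q': array([-2.3939e+01,  9.7970e+00,  9.2442e+01,  6.6000e-02,  7.7246e+01,
        6.5990e+01]), 'ft_force': array([-0.655,  5.833,  6.713]), 'wrist_torque': array([0.975, 0.03 , 0.023]), 'grip_width': np.float64(-0.0), 'gripper_force': np.float64(3.602)}
5 -2.6500000000000004 [ 0.   -0.9  -1.01]
10 -5.300000000000001 [ 0.   -1.88 -1.93]
15 -7.95 [ 0.   -2.94 -2.76]
20 -10.600000000000001 [ 0.   -4.07 -3.49]
25 -13.25 [ 0.   -5.25 -4.11]
30 -15.9 [ 0.   -6.49 -4.63]
35 -18.55 [ 0.   -7.76 -5.03]
40 -21.200000000000003 [ 0.   -9.06 -5.32]
45 -23.85 [  0.   -10.38  -5.48]
50 -26.5 [  0.   -11.71  -5.53]
55 -29.150000000000002 [  0.   -13.04  -5.47]
60 -31.8 [  0.   -14.35  -5.28]
65 -34.45 [  0.   -15.64  -4.97]
70 -37.1 [  0.   -16.9   -4.55]
75 -39.75 [  0.   -18.11  -4.03]
```

View pics/s4.png

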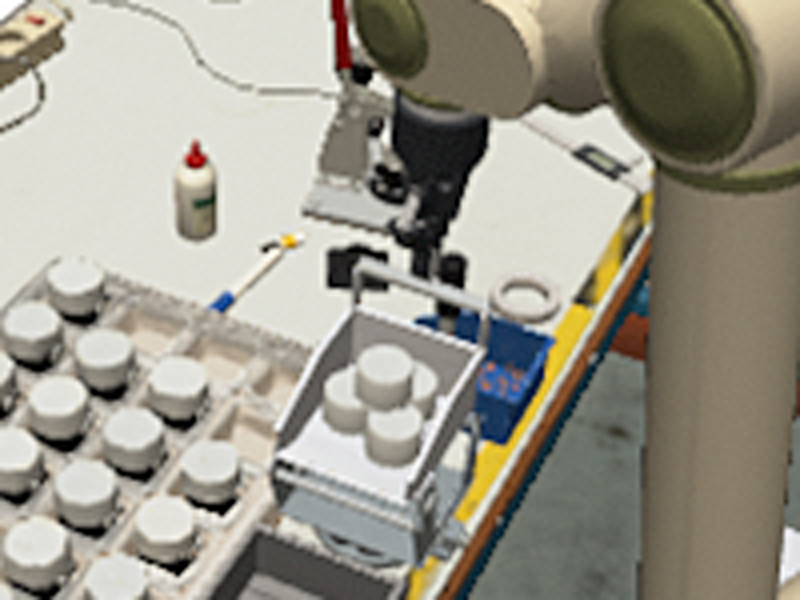

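The fingers shut on nothing (width 0). I check where they are relative to the bar.

```bash
python3 - <<'E'
from h import *
b=env.get_image("top");a=env.get_image("side")
o=env.observe();P=np.array(o["position"])
def bar(p):
    r=env.outline_of("hopper_bar",p)[:1]; return r[0]["bbox"] if r else None
for p in (a,b):
    print("tcp",proj(p,P),"bar nominal ends/mid",[proj(p,[x,-.061,.22]).round(1) for x in (.37,.427,.485)],[q for q in env.tip_of("hopper_bar",p)][:2], "handle top",proj(p,[.43,-.126,.202]))
def crop(p,c,w,h,f):
    u,v=proj(p,c).astype(int);return cv2.resize(p["color"][v-h:v+h,u-w:u+w],None,fx=f,fy=f,interpolation=cv2.INTER_CUBIC)
A=crop(a,[.427,-.061,.22],32,37,8);B=crop(b,[.427,-.061,.22],17,37,8)
save("s5.png",np.hstack([A,B]))
E
```

```text
tcp [307.04238212 195.02211213] bar nominal ends/mid [array([323.8, 196.6]), array([307.5, 191. ]), array([291.4, 185.6])] [{'pixel': [307.7, 191.8], 'conf': 0.62}] handle top [314.05673356 184.00503507]
tcp [266.22457657 221.53676781] bar nominal ends/mid [array([266.3, 240.5]), array([266.6, 221.1]), array([266.8, 201.6])] [{'pixel': [263.4, 222.9], 'conf': 0.6}, {'pixel': [300.4, 227.4], 'conf': 0.39}] handle top [287.94100888 220.98389909]
```

View pics/s5.png

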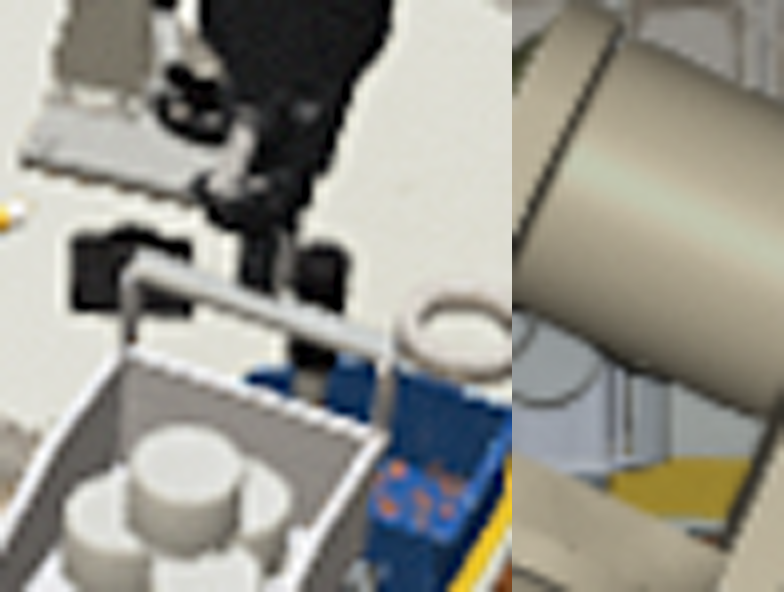

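Request:
move_arm([
  [0,0,0,0,0,-2,-1],
  [0,0,0,0,0,-4,-1],
  [0,0,0,0,0,-6,-1],
  [0,0,0,0,0,-6,-1],
])

```text
time_s: 11.15
position: [0.427, -0.0615, 0.2645]
tool_rot: [[1.0, 0.001, 0.011], [0.001, -1.0, -0.006], [0.011, 0.006, -1.0]]
ft_force: [0.1, -0.9, 0.5]
grip_width: 0.0
gripper_force: 0.0
```

```bash
python3 - <<'E'
from h import *
a=env.get_image("side");b=env.get_image("top")
o=env.observe();P=np.array(o["position"]);print(P,o["ft_force"],o["wrist_torque"])
t=proj(a,P);print(t,proj(b,P));img=a["color"].copy();u,v=t.astype(int)
A=cv2.resize(img[v-37:v+38,u-50:u+50],None,fx=8,fy=8,interpolation=cv2.INTER_CUBIC)
for X,c in ((P,(255,0,0)),(P-[0,0,-.02],(0,255,0)),([.427,-.061,.22],(255,0,255))):
    q=((proj(a,X)-[u-50,v-37]+.5)*8).astype(int);cv2.drawMarker(A,tuple(int(i) for i in q),c,0,16,1)
save("s6.png",A)
E
```

```text
[ 0.42601297 -0.06105629  0.26186561] [ 0.0062326   0.85495208 -0.21245369] [ 0.05753764  0.04231193 -0.02228721]
[308.74663441 181.06052479] [267.17847926 220.12289102]
```

View pics/s6.png

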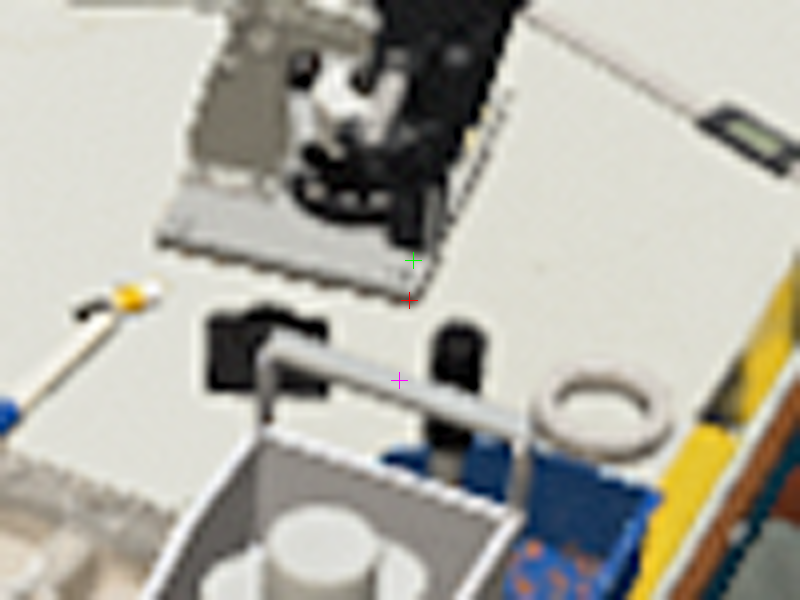

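The crop shows the real fingertips ending at (408,248), while the reported TCP projects to (410,300). The tips are therefore about 25 mm higher than reported. That explains the miss: they closed on top of the bar. I go about 25 mm deeper.

Request:
move_arm([
  [0,0,0,0,0,0,0],
  [0,0,0,0,0,0,1],
  [0,0,0,0,0,0,1],
  [0,0,0,0,-0.3,0,1],
  [0,0,0,0,-0.3,0,1],
])

```text
time_s: 11.75
position: [0.426, -0.0578, 0.2619]
tool_rot: [[1.0, 0.001, 0.006], [0.001, -1.0, -0.003], [0.006, 0.003, -1.0]]
ft_force: [-0.4, -0.3, -0.9]
grip_width: 0.0723
gripper_force: 0.0
```

Request:
move_arm([
  [0,0,0,0,0,2.5,1],
  [0,0,0,0,0,5,1],
  [0,0,0,0,0,7,1],
  [0,0,0,0,0,8.7,1],
  [0,0,0,0,0,8.7,0.5],
])

```text
time_s: 12.25
position: [0.4257, -0.058, 0.1734]
tool_rot: [[1.0, 0.001, 0.002], [0.001, -1.0, -0.002], [0.002, 0.002, -1.0]]
ft_force: [0.3, -0.4, 0.7]
grip_width: 0.0733
gripper_force: 0.0
```

Request:
move_arm([
  [0,0,0,0,0,0,0],
  [0,0,0,0,0,0,-0.4],
  [0,0,0,0,0,0,-1],
  [0,0,0,0,0,0,-1],
  [0,0,0,0,0,0,-1],
], squeeze=40)

```text
time_s: 12.75
position: [0.4268, -0.0565, 0.1757]
tool_rot: [[1.0, 0.001, 0.008], [0.001, -1.0, 0.001], [0.008, -0.001, -1.0]]
ft_force: [1.6, 12.7, 4.8]
grip_width: 0.0128
gripper_force: 39.1
```

```bash
python3 - <<'E'
from h import *
o=env.observe();print({k:np.round(o[k],3) for k in ["time_s","position","q","ft_force","wrist_torque","grip_width","gripper_force"]})
g=lambda d:np.array([-12*np.cos(np.radians(d))+10.8*np.sin(np.radians(d)),12*np.sin(np.radians(d))+10.8*np.cos(np.radians(d))])
for s in range(0,75,15):
    print(s,[[0,0,0,0]+list(-(g(s+3*k)-g(s)).round(2)) for k in range(1,6)])
E
```

```text
{'time_s': np.float64(12.75), 'position': array([ 0.427, -0.056,  0.176]), 'q': array([-23.515,  11.367,  95.406,   0.21 ,  72.839,  66.378]), 'ft_force': array([ 1.571, 12.734,  4.822]), 'wrist_torque': array([ 1.919, -0.062, -0.003]), 'grip_width': np.float64(0.013), 'gripper_force': np.float64(39.136)}
0 [[0, 0, 0, 0, np.float64(-0.58), np.float64(-0.61)], [0, 0, 0, 0, np.float64(-1.19), np.float64(-1.2)], [0, 0, 0, 0, np.float64(-1.84), np.float64(-1.74)], [0, 0, 0, 0, np.float64(-2.51), np.float64(-2.26)], [0, 0, 0, 0, np.float64(-3.2), np.float64(-2.74)]]
15 [[0, 0, 0, 0, np.float64(-0.72), np.float64(-0.44)], [0, 0, 0, 0, np.float64(-1.46), np.float64(-0.85)], [0, 0, 0, 0, np.float64(-2.23), np.float64(-1.21)], [0, 0, 0, 0, np.float64(-3.01), np.float64(-1.53)], [0, 0, 0, 0, np.float64(-3.8), np.float64(-1.82)]]
30 [[0, 0, 0, 0, np.float64(-0.81), np.float64(-0.24)], [0, 0, 0, 0, np.float64(-1.63), np.float64(-0.44)], [0, 0, 0, 0, np.float64(-2.46), np.float64(-0.59)], [0, 0, 0, 0, np.float64(-3.3), np.float64(-0.7)], [0, 0, 0, 0, np.float64(-4.14), np.float64(-0.77)]]
45 [[0, 0, 0, 0, np.float64(-0.84), np.float64(-0.02)], [0, 0, 0, 0, np.float64(-1.69), np.float64(-0.0)], [0, 0, 0, 0, np.float64(-2.53), np.float64(0.07)], [0, 0, 0, 0, np.float64(-3.37), np.float64(0.18)], [0, 0, 0, 0, np.float64(-4.2), np.float64(0.33)]]
60 [[0, 0, 0, 0, np.float64(-0.82), np.float64(0.2)], [0, 0, 0, 0, np.float64(-1.63), np.float64(0.44)], [0, 0, 0, 0, np.float64(-2.43), np.float64(0.72)], [0, 0, 0, 0, np.float64(-3.21), np.float64(1.04)], [0, 0, 0, 0, np.float64(-3.97), np.float64(1.41)]]
```

Bar gripped. Now I tip, 3° per row.

Request:
move_arm([
  [0,0,0,0,-0.58,-0.61,-1],
  [0,0,0,0,-1.19,-1.2,-1],
  [0,0,0,0,-1.84,-1.74,-1],
  [0,0,0,0,-2.51,-2.26,-1],
  [0,0,0,0,-3.2,-2.74,-1],
])

```text
time_s: 13.25
position: [0.4268, -0.0265, 0.2032]
tool_rot: [[1.0, 0.001, 0.007], [0.001, -1.0, -0.005], [0.007, 0.005, -1.0]]
ft_force: [1.7, -5.8, 1.9]
grip_width: 0.0123
gripper_force: 39.2
```

Request:
move_arm([
  [0,0,0,0,-0.72,-0.44,-1],
  [0,0,0,0,-1.46,-0.85,-1],
  [0,0,0,0,-2.23,-1.21,-1],
  [0,0,0,0,-3.01,-1.53,-1],
  [0,0,0,0,-3.8,-1.82,-1],
])

```text
time_s: 13.75
position: [0.4269, 0.0111, 0.2223]
tool_rot: [[1.0, 0.0, 0.009], [0.0, -1.0, -0.007], [0.009, 0.007, -1.0]]
ft_force: [-0.5, -6.4, 9.5]
grip_width: 0.013
gripper_force: 41.0
```

```bash
python3 - <<'E'
from h import *
a=env.get_image("side");b=env.get_image("top")
o=env.observe();print({k:np.round(o[k],3) for k in ["position","q","ft_force","wrist_torque","grip_width","gripper_force"]})
u,v=proj(a,[.43,0.03,.22]).astype(int)
save("s7.png",cv2.resize(a["color"][v-75:v+75,u-100:u+100],None,fx=4,fy=4,interpolation=cv2.INTER_CUBIC))
E
```

```text
{'position': array([0.427, 0.012, 0.222]), 'q': array([-14.262,   8.36 ,  90.869,  -0.236,  80.134,  75.705]), 'ft_force': array([-1.098, -5.078,  9.084]), 'wrist_torque': array([-1.311,  0.139, -0.032]), 'grip_width': np.float64(0.013), 'gripper_force': np.float64(41.106)}
```

View pics/s7.png

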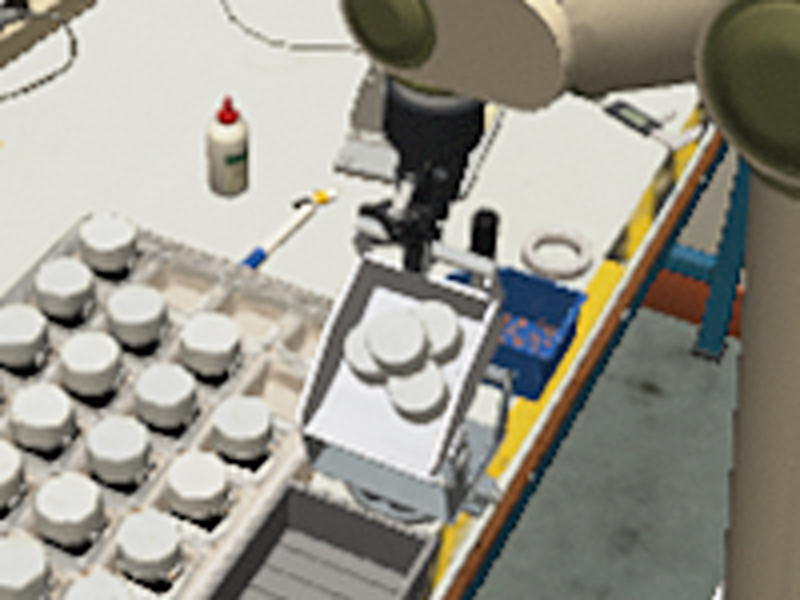

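The crop shows the hopper tipped about 30°, gripped at the bar (415,255), with the cans still on the floor and the swivel facing the tray. I carry on, now relying on numbers only.

Request:
move_arm([
  [0,0,0,0,-0.81,-0.24,-1],
  [0,0,0,0,-1.63,-0.44,-1],
  [0,0,0,0,-2.46,-0.59,-1],
  [0,0,0,0,-3.3,-0.7,-1],
  [0,0,0,0,-4.14,-0.77,-1],
])

```text
time_s: 14.35
position: [0.4267, 0.0535, 0.2289]
tool_rot: [[1.0, 0.001, 0.008], [0.001, -1.0, -0.004], [0.008, 0.004, -1.0]]
ft_force: [2.9, -2.6, 5.3]
grip_width: 0.0126
gripper_force: 42.7
```

Request:
move_arm([
  [0,0,0,0,-0.84,-0.02,-1],
  [0,0,0,0,-1.69,0,-1],
  [0,0,0,0,-2.53,0.07,-1],
  [0,0,0,0,-3.37,0.18,-1],
  [0,0,0,0,-4.2,0.33,-1],
])

```text
time_s: 14.85
position: [0.4263, 0.0959, 0.2244]
tool_rot: [[1.0, 0.001, 0.006], [0.001, -1.0, -0.003], [0.006, 0.003, -1.0]]
ft_force: [3.6, -2.4, 9.8]
grip_width: 0.0128
gripper_force: 45.1
```

Request:
move_arm([
  [0,0,0,0,-0.82,0.2,-1],
  [0,0,0,0,-1.63,0.44,-1],
  [0,0,0,0,-2.43,0.72,-1],
  [0,0,0,0,-3.21,1.04,-1],
  [0,0,0,0,-3.97,1.41,-1],
])

```text
time_s: 15.35
position: [0.4259, 0.1353, 0.2095]
tool_rot: [[1.0, 0.001, 0.005], [0.001, -1.0, -0.004], [0.005, 0.004, -1.0]]
ft_force: [4.0, -2.2, -0.6]
grip_width: 0.0127
gripper_force: 44.9
```

```bash
python3 - <<'E'
from h import *
a=env.get_image("side");b=env.get_image("top")
o=env.observe();print({k:np.round(o[k],3) for k in ["time_s","position","ft_force","wrist_torque","grip_width","gripper_force"]})
T=[.427,.19]
for p in (a,b):
  for r in env.outline_of("can_1",p):
    c=r["bbox"];X=onz(p,c[:2],.03)
    if np.hypot(*(X[:2]-[.427,.12]))<.2: print(np.round(c),X.round(3),round(r["conf"],2))
  print([ (np.round(r["pixel"]),r["conf"]) for r in env.tip_of("hopper_bar",p)[:1]], proj(p,[.427,.132,.256]))
E
```

```text
{'time_s': np.float64(15.45), 'position': array([0.426, 0.136, 0.209]), 'ft_force': array([ 2.631, -2.04 , -2.206]), 'wrist_torque': array([-0.648, -0.417,  0.019]), 'grip_width': np.float64(0.012), 'gripper_force': np.float64(44.757)}
[263. 282.  17.  21.] [0.448 0.199 0.03 ] 0.62
[284. 283.  17.  18.] [0.389 0.173 0.03 ] 0.57
[267. 264.  13.  18.] [0.473 0.128 0.03 ] 0.49
[(array([281., 221.]), 0.6)] [281.37344476 219.09538171]
[195. 238.  10.  12.] [0.381 0.176 0.03 ] 0.63
[(array([196., 222.]), 0.79)] [199.66445275 218.71413709]
```

Request:
move_arm([
  [0,0,0,0,-0.4,0.2,-1],
  [0,0,0,0,-0.7,0.4,-1],
  [0,0,0,0,-0.7,0.4,-1],
  [0,0,0,0,-0.7,0.4,-1],
  [0,0,0,0,-0.7,0.4,-1],
])

```text
time_s: 16.15
position: [0.4271, 0.137, 0.2085]
tool_rot: [[1.0, -0.002, 0.009], [-0.001, -1.0, -0.014], [0.009, 0.014, -1.0]]
ft_force: [-4.0, -32.8, 18.4]
grip_width: 0.0126
gripper_force: 46.9
```

Request:
move_arm([
  [0,0,0,0,0,0,-1],
  [0,0,0,0,0,0,-1],
  [0,0,0,0,0,0,-1],
  [0,0,0,0,0,0,-1],
  [0,0,0,0,0,0,-1],
])

```text
time_s: 16.65
position: [0.4271, 0.137, 0.2085]
tool_rot: [[1.0, -0.002, 0.009], [-0.002, -1.0, -0.014], [0.009, 0.014, -1.0]]
ft_force: [-3.3, -31.3, 17.2]
grip_width: 0.013
gripper_force: 46.9
```

```bash
cat > cans.py <<'E'
from h import *
a=env.get_image("side");b=env.get_image("top")
o=env.observe();print({k:np.round(o[k],3) for k in ["time_s","position","ft_force","wrist_torque","grip_width","gripper_force"]})
for p in (a,b):
  print("--")
  for r in env.outline_of("can_1",p):
    c=r["bbox"];X=onz(p,c[:2],.03)
    if abs(X[0]-.427)<.09 and -.1<X[1]<.31: print(np.round(c),X.round(3),round(r["conf"],2))
  print([ (np.round(r["pixel"]),r["conf"]) for r in env.tip_of("hopper_bar",p)[:1]])
E
python3 cans.py
```

```text
{'time_s': np.float64(16.75), 'position': array([0.427, 0.137, 0.208]), 'ft_force': array([ -4.488, -32.059,  18.676]), 'wrist_torque': array([-5.264,  0.57 , -0.078]), 'grip_width': np.float64(0.013), 'gripper_force': np.float64(46.943)}
--
[263. 281.  20.  19.] [0.45  0.198 0.03 ] 0.7
[269. 266.  14.  14.] [0.462 0.131 0.03 ] 0.45
[275. 271.  18.  20.] [0.436 0.142 0.03 ] 0.44
[(array([279., 220.]), 0.76)]
--
[193. 237.   7.  14.] [0.383 0.185 0.03 ] 0.53
[(array([196., 220.]), 0.64)]
```

Request:
move_arm([
  [0,0,0,0,0.4,-0.2,-1],
  [0,0,0,0,0.7,-0.4,-1],
  [0,0,0,0,1.46,-0.77,-1],
  [0,0,0,0,2.24,-1.09,-1],
  [0,0,0,0,3.04,-1.37,-1],
])

```text
time_s: 17.45
position: [0.426, 0.1113, 0.2198]
tool_rot: [[1.0, 0.001, 0.005], [0.001, -1.0, -0.002], [0.005, 0.002, -1.0]]
ft_force: [3.8, -1.9, -10.0]
grip_width: 0.0126
gripper_force: 43.3
```

Request:
move_arm([
  [0,0,0,0,0.81,-0.24,-1],
  [0,0,0,0,1.63,-0.44,-1],
  [0,0,0,0,1.63,-0.44,-1],
])

```text
time_s: 17.75
position: [0.4262, 0.0945, 0.2246]
tool_rot: [[1.0, -0.0, 0.006], [-0.0, -1.0, -0.003], [0.006, 0.003, -1.0]]
ft_force: [3.2, -0.1, -8.5]
grip_width: 0.0122
gripper_force: 43.0
```

```bash
python3 cans.py
```

```text
{'time_s': np.float64(17.85), 'position': array([0.426, 0.095, 0.225]), 'ft_force': array([ 2.499,  0.178, -7.94 ]), 'wrist_torque': array([ 0.301, -0.491, -0.023]), 'grip_width': np.float64(0.013), 'gripper_force': np.float64(43.012)}
--
[261. 282.  15.  22.] [0.454 0.202 0.03 ] 0.6
[267. 264.  12.  18.] [0.471 0.13  0.03 ] 0.58
[284. 281.  19.  19.] [0.393 0.166 0.03 ] 0.53
[276. 267.  18.  21.] [0.438 0.128 0.03 ] 0.47
[(array([289., 209.]), 0.65)]
--
[(array([212., 223.]), 0.56)]
```

Four cans show in the tray. I guide the hopper home.

Request:
move_arm([
  [0,0,0,0,0.83,-0.15,-1],
  [0,0,0,0,1.67,-0.26,-1],
  [0,0,0,0,2.51,-0.33,-1],
  [0,0,0,0,3.36,-0.35,-1],
  [0,0,0,0,4.2,-0.33,-1],
])

```text
time_s: 18.55
position: [0.4266, 0.0523, 0.2288]
tool_rot: [[1.0, 0.0, 0.008], [0.0, -1.0, -0.004], [0.008, 0.004, -1.0]]
ft_force: [1.7, 0.1, 13.0]
grip_width: 0.0126
gripper_force: 43.4
```

Request:
move_arm([
  [0,0,0,0,0.84,0.07,-1],
  [0,0,0,0,1.68,0.18,-1],
  [0,0,0,0,2.51,0.33,-1],
  [0,0,0,0,3.33,0.53,-1],
  [0,0,0,0,4.14,0.77,-1],
])

```text
time_s: 19.05
position: [0.4265, 0.0108, 0.2205]
tool_rot: [[1.0, 0.001, 0.007], [0.001, -1.0, -0.004], [0.007, 0.004, -1.0]]
ft_force: [2.7, -0.1, 2.9]
grip_width: 0.0126
gripper_force: 42.1
```

Request:
move_arm([
  [0,0,0,0,0.79,0.29,-1],
  [0,0,0,0,1.57,0.61,-1],
  [0,0,0,0,2.34,0.97,-1],
  [0,0,0,0,3.08,1.38,-1],
  [0,0,0,0,3.8,1.82,-1],
])

```text
time_s: 19.55
position: [0.4262, -0.0267, 0.2017]
tool_rot: [[1.0, 0.001, 0.005], [0.001, -1.0, -0.003], [0.005, 0.003, -1.0]]
ft_force: [4.2, 3.2, -1.5]
grip_width: 0.0127
gripper_force: 41.9
```

Request:
move_arm([
  [0,0,0,0,0.69,0.48,-1],
  [0,0,0,0,1.36,1.0,-1],
  [0,0,0,0,2.01,1.54,-1],
  [0,0,0,0,2.62,2.13,-1],
  [0,0,0,0,3.2,2.74,-1],
])

```text
time_s: 20.05
position: [0.4269, -0.0571, 0.1762]
tool_rot: [[1.0, 0.001, 0.008], [0.001, -1.0, 0.001], [0.008, -0.001, -1.0]]
ft_force: [-13.8, 47.0, 81.3]
grip_width: 0.0129
gripper_force: 50.2
```

Request:
move_arm([
  [0,0,0,0,0,0,-1],
  [0,0,0,0,0,0,-1],
  [0,0,0,0,0,0,-1],
])

```text
time_s: 20.35
position: [0.4267, -0.0566, 0.1768]
tool_rot: [[1.0, 0.002, 0.009], [0.002, -1.0, -0.0], [0.009, 0.0, -1.0]]
ft_force: [-3.7, 15.6, 25.0]
grip_width: 0.0124
gripper_force: 43.4
```

Request:
move_arm([
  [0,0,0,0,0,-0.2,-0.5],
  [0,0,0,0,0,-0.2,0.3],
  [0,0,0,0,0,-0.2,1],
  [0,0,0,0,0,-0.2,1],
  [0,0,0,0,0,-0.2,1],
])

```text
time_s: 20.85
position: [0.4265, -0.0586, 0.1767]
tool_rot: [[1.0, 0.0, 0.005], [0.0, -1.0, -0.003], [0.005, 0.003, -1.0]]
ft_force: [-0.8, -1.0, 0.1]
grip_width: 0.0783
gripper_force: 0.0
```

Request:
move_arm([
  [0,0,0,0,0,-2,1],
  [0,0,0,0,0,-5,1],
  [0,0,0,0,0,-9,1],
  [0,0,0,0,0,-13,1],
  [0,0,0,0,0,-16,1],
])

```text
time_s: 21.35
position: [0.4257, -0.0579, 0.3393]
tool_rot: [[1.0, 0.001, 0.008], [0.001, -1.0, -0.004], [0.008, 0.004, -1.0]]
ft_force: [0.4, 0.6, 0.3]
grip_width: 0.0856
gripper_force: 0.0
```

Request:
move_arm([
  [0,0,0,0,4,0,1],
  [0,0,0,0,8,0,1],
  [0,0,0,0,12,0,1],
  [0,0,0,0,15,0,1],
  [0,0,0,0,15,0,1],
])

```text
time_s: 21.85
position: [0.4255, -0.2109, 0.3364]
tool_rot: [[1.0, -0.003, 0.004], [-0.003, -1.0, -0.003], [0.004, 0.003, -1.0]]
ft_force: [-0.2, 0.5, -0.4]
grip_width: 0.0851
gripper_force: 0.0
```

```bash
python3 cans.py; python3 - <<'E'
from h import *
a=env.get_image("side");b=env.get_image("top")
for n in ["hopper_bar","turn_handle","can_tray","label_roll","ring_gauge"]:
    r=[env.tip_of(n,p)[:1] for p in (a,b)]
    if r[0] and r[1]: print(n,tri([a,b],[r[0][0]["pixel"],r[1][0]["pixel"]]).round(3))
E
```

```text
{'time_s': np.float64(21.95), 'position': array([ 0.426, -0.208,  0.337]), 'ft_force': array([ 1.076,  0.279, -0.761]), 'wrist_torque': array([ 0.037,  0.017, -0.049]), 'grip_width': np.float64(0.086), 'gripper_force': np.float64(0.0)}
--
[277. 272.  18.  19.] [0.429 0.143 0.03 ] 0.76
[284. 283.  19.  17.] [0.388 0.174 0.03 ] 0.64
[268. 264.  11.  16.] [0.469 0.128 0.03 ] 0.64
[264. 282.  16.  16.] [0.448 0.198 0.03 ] 0.55
[(array([306., 192.]), 0.97)]
--
[194. 218.  13.  11.] [0.451 0.185 0.03 ] 0.62
[205. 224.  11.  13.] [0.428 0.144 0.03 ] 0.47
[209. 210.  13.  10.] [0.477 0.133 0.03 ] 0.45
[(array([265., 223.]), 0.93)]
hopper_bar [ 0.428 -0.058  0.211]
turn_handle [ 0.424 -0.134  0.182]
can_tray [0.436 0.198 0.03 ]
label_roll [ 0.45   0.351 -0.008]
ring_gauge [ 0.626 -0.183 -0.618]
```

```bash
python3 -c "
from rig import env
print(env.close_job())"
```

```text
the job is handed in; nothing more can be done
None
```

The job is handed in at about 22 s, with no verdict returned: my last pictures showed all four cans in the grey tray, the hopper back level and still facing the tray, and the gripper clear; I didn't check that the bystanders hadn't moved.

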